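# Seat a chamber slide in the slide reader and close its drawer

## Robot

A 7-joint arm with a two-finger parallel gripper is mounted at the origin on a cart in front of the work surface, level with it; the furniture and walls round the work are solid. World frame = base frame: x ahead of the robot, y to its left, z up, the work surface at z = 0. Lengths are in m, angles in rad, forces in N, time in s.
With the tool pointing down it reaches from about 0.4 to 0.85 m from the base axis. Payload 4.5 kg.
Tool frame: the origin (TCP) lies at the very end of the fingers, on their centre line; the grasp point (between the pads) lies 19 mm behind it; y points along the fingers, x is the direction in which the jaws open and shut, and the axes are right-handed (so a half turn about y gives the same grasp; the last joint's range is limited). The gripper opens to 88 mm and grips with 3 to 60 N. Pads are 18 mm wide; open, the fingers measure 123 mm over their backs; the gripper's body (75 mm by 187 mm) begins 45 mm behind the grasp point.
Start: joints at [-1.21, 0.689, -0.195, 1.565, 0.157, 0.902, -0.215], TCP at [0.201, 0.592, 0.239] pointing down, gripper open.
Joint ranges: [-3.01, 3.01], [-0.46, 2.08], [-1.47, 1.51], [0.13, 2.56], [-1, 4.14], [0.04, 2.09], [-2.66, 2.66]. Speed limits (rad/s): [2.57, 2.57, 3.14, 3.14, 3.14, 3.14, 3.14].

## Interface

Orientations are given as a unit quaternion [x, y, z, w].
In Python, from plant import r gives the robot as it stands.
- The arm moves only by the shell command python3 -m inch 'ROWS' [OPENING] [FORCE]. ROWS is JSON, a list of rows, each a list of 6 numbers: the shift along the tool's x, y, z in mm, then the turn, a rotation vector about the tool's x, y, z in rad. In form: [[x, y, z, ax, ay, az], ...]. A call has 1 to 12 rows; each row shifts and turns the commanded pose from where the row before left it, along the tool's axes as they then stand; what a row does not reach is not made up. A row lasts 1/12 s, in which the tool goes at most 41.7 mm and 7.16 degrees, less where a joint would pass 70% of its speed; a pose out of reach is approached as far as the arm can. A call is refused whole if a number of a shift passes 41.7 or a number of a turn 0.125, either way. A call with a gripper value outside its range is refused whole. OPENING is the finger opening in mm, from 0 to 88.1, set as the call begins (- or left out, the last holds). The fingers move at their own pace and stop on an object; FORCE is the grip in N (left out, the last holds). Time passes only in rows, so rows that do not move let the fingers close. It gives the time, the measured TCP pose, the force and the opening at its end, in the units of the state.
- r.get_state(): the state, without advancing time (a new reading comes with each control period).
- r.snapshot(name): name is "side" or "top"; returns a dict with "img" (420x560x3 uint8, red, green, blue), "range_z" (420x560 float32, m along the optical axis (not along the pixel's ray), 0 where there is no reading), "mtx" (3x3 intrinsics, pixels), "camera_from_world" (4x4, takes a point from world to camera coordinates). Camera axes: x right, y down, z forward; pixel columns grow to the right and rows downward; lengths in m; the calibration is good to about 2 mm. A picture is of the moment at which its call begins.
- r.finish_job(): hands the job in, once; it reports no verdict.
The state is a dict: "clock": time; "q": joint angles; "qd": joint speeds; "joint_torque": joint torques, N m; "tool_pos": TCP position; "eef_rot": TCP orientation; "contact_force": force on the tool from outside, world axes, zero at the start; "moment": the same for the moment, N m; "opening": opening from 0.0 (shut) to 1.0 (fully open).
Only numpy, scipy, OpenCV 4.12 (cv2) and the standard library are available. Lean on these libraries where they do the work, as an engineer would, in place of code of your own. Each camera call takes 0.05 s, during which the arm holds its last target.

## Task

Load the chamber slide into the slide reader: keeping it level, lay it flat on the drawer's metal slide holder beside the recess, then slide it sideways with a light touch until it drops fully into the recess. It is glass, so press only gently. Once it is seated, push the drawer fully home, let go, and leave everything else on the bench where it stands.

Things in the scene. Friction and masses are not known exactly. Their poses are not given: they have to be found in the camera images.
- slide: chamber slide, loose, 76 x 26 x 14 mm (x, y, z), 35 to 65 g: clear glass base 76 x 26 x 3 mm carrying a block of wells 56 x 24 mm with a white lid (x = -34 to +22 mm, top at z = 14 mm); blue marking patch at the +x end. Origin: centre of its underside. Grasp the wells across their 24 mm. It fits the recess either way round.
- reader: slide reader, a low white bench instrument, fixed, 140 deep x 214 wide x 84 mm high, blank dark display on its front. Origin: on the bench under the middle of its front face; +x points into the instrument, the body reaches 140 mm along +x and 107 mm to either side (y). Its drawer comes out of the front along -x.
- hood: the reader's white upper housing over the drawer slot, part of the fixed reader. Origin: middle of the slot's upper edge, 52.5 mm above the bench, in the front face. A slide down in the recess passes 1.5 mm under this edge; a slide that is not down in it strikes it.
- drawer: the reader's drawer, open by 114 to 124 mm at the start; slides along the reader's x with about 4 N of friction to a firm stop. Axes as the reader's. Origin: middle of its width, 40 mm above the bench, level with the holder's top face; at reader x = +64 mm when the drawer is home. White front panel 158 mm wide, front face at x = -64 mm, from z = -30 to +10 mm.
- rails (a point): the drawer's origin again, middle of the cross rails under the slide holder. The holder is a flat aluminium plate 104 (x) x 116 (y) mm, top at z = 0, middle at x = 0, with one dark recess 79.6 (x) x 28.4 (y) mm, 3 mm deep, in its centre. It is locked with its centre anywhere from y = -14 to +14 mm: that is not measured and must be felt or seen. Screw heads 4 mm high at x = +-46 mm.
- handle (a point): middle of the dark bar handle before the drawer's front panel: round bar 72 mm long (along y), 9 mm thick, 34 mm above the bench, 20 mm before the panel's front face; push it along the reader's +x to close the drawer
- pot: small white sample pot, 37 mm wide, 42 mm high, loose bystander; origin at its underside
- dropper: amber dropper bottle, 34 mm wide, 84 mm high, loose bystander; origin at its underside
- beaker: small beaker, 79 mm wide, 88 mm high, loose bystander; origin at its underside

How it is judged:
On the way, in this order (a step that is already met when the one before it is completed fails the run):
1. the slide lies flat on the holder's top beside the recess, not yet in it, with the drawer open (contact force between slide and drawer above 0.1 N and z of slide in the frame of drawer between -0.001 and 0.002 m and angle between slide's own z axis and vertical below 0.06 rad and x of drawer in the frame of reader below -0.03 m), for 0.1 s.
2. the slide is down in the recess, flat, with the drawer still open (z of slide in the frame of drawer between -0.0045 and -0.0022 m and x of slide in the frame of drawer between -0.004 and 0.004 m and angle between slide's own z axis and vertical below 0.03 rad and x of drawer in the frame of reader below -0.03 m), for 0.2 s.
At the end, for the whole second after the job is handed in: The slide lies flat (within 0.03 rad) in the holder's recess, at least 2.2 mm below the holder's top, the drawer is home to within 3 mm, and both are at rest (z of slide in the frame of drawer between -0.0045 and -0.0022 m and x of slide in the frame of drawer between -0.004 and 0.004 m and y of slide in the frame of drawer between -0.018 and 0.018 m and angle between slide's own z axis and vertical below 0.03 rad and x of drawer in the frame of reader above 0.061 m and linear speed of each of slide, drawer below 0.01 m/s); the robot touches nothing.
It fails at once if the slide is pressed against the drawer or its holder with more than 20 N (contact force between slide and drawer above 20 N).
It fails at once if the slide is driven against the reader's housing with more than 5 N (contact force between slide and hood above 5 N).
It fails at once if the slide is tipped by more than 0.35 rad (20 degrees) (angle between slide's own z axis and vertical above 0.35 rad).
It fails at once if a bystander (pot, dropper bottle or beaker) is moved by more than 25 mm (distance of any of pot, dropper, beaker from where it was at the start of the episode above 0.025 m).
It also fails if it takes over 61 s, if anything falls off the work surface, if the arm or the gripper's body presses on something with over 40 N, if the wrist force passes 120 N, or if a joint passes its speed limit or range.

## Working session

There is one attempt and no reset: what is moved stays moved. The work goes in short steps, Python scripts to look and compute and a shell command to move; the robot and the scene stay as the last step left them, time stands still between calls to the robot, and variables do not carry over. Pictures are saved under pics/ and viewed, and the job is handed in when it is done.

```bash
mkdir -p pics; ls
cat > h.py <<'E'
from plant import r
import numpy as np, cv2
from scipy.spatial.transform import Rotation as R
def snap(n):
    return r.snapshot(n)
def save(s,f,box=None,k=1):
    im=s["img"][...,::-1]
    if box: im=im[box[1]:box[3],box[0]:box[2]]
    if k!=1: im=cv2.resize(im,None,fx=k,fy=k,interpolation=cv2.INTER_CUBIC)
    cv2.imwrite("pics/"+f,im)
def plane(s,u,v,z):
    T=np.linalg.inv(s["camera_from_world"]); d=T[:3,:3]@np.linalg.inv(s["mtx"])@np.array([u,v,1.]); o=T[:3,3]
    return o+d*(z-o[2])/d[2]
def proj(s,p):
    c=s["camera_from_world"]@np.append(p,1); q=s["mtx"]@c[:3]; return q[:2]/q[2]
def cloud(s):
    z=s["range_z"]; v,u=np.mgrid[:z.shape[0],:z.shape[1]]
    K=np.linalg.inv(s["mtx"]); P=np.stack([u,v,np.ones_like(u)],-1)@K.T*z[...,None]
    T=np.linalg.inv(s["camera_from_world"]); return P@T[:3,:3].T+T[:3,3]
E
python3 - <<'E'
from h import *
st=r.get_state();print(st)
print(R.from_quat(st["eef_rot"]).as_matrix().round(3))
for n in("top","side"):
    s=snap(n);save(s,n+"0.png");np.savez("/tmp/%s0.npz"%n,**s);print(np.linalg.inv(s["camera_from_world"]).round(3),s["mtx"])
E
```

```text
pics
{'clock': 0.0, 'q': array([-1.21025723,  0.68997831, -0.19450917,  1.56633945,  0.15731627,
        0.90248006, -0.21511034]), 'qd': array([8.64964782e-04, 6.32797000e-04, 9.12259688e-05, 2.36429228e-04,
       5.99889333e-04, 3.12507064e-05, 1.12879435e-03]), 'joint_torque': array([-2.46696627e-04, -5.27563119e+01, -1.26707599e+00, -1.53427631e+01,
       -5.26689040e-02,  6.54828415e-03,  1.65065730e-04]), 'tool_pos': array([0.20044962, 0.59132435, 0.23791467]), 'eef_rot': array([ 0.57506149,  0.41155417, -0.41253244, -0.57423379]), 'contact_force': array([-0.04773643,  0.82627906,  0.7033316 ]), 'moment': array([0.00953004, 0.00777486, 0.01956939]), 'opening': 0.9998790297641493}
[[ 0.321 -0.    -0.947]
 [ 0.947 -0.002  0.321]
 [-0.002 -1.    -0.   ]]
[[ 0.028 -0.988  0.153  0.493]
 [-1.    -0.025  0.019 -0.026]
 [-0.015 -0.153 -0.988  1.026]
 [ 0.     0.     0.     1.   ]] [[424.08320349   0.         278.80191948]
 [  0.         424.08320349 211.48626407]
 [  0.           0.           1.        ]]
[[ 0.149 -0.639  0.755 -0.083]
 [-0.989 -0.084  0.124 -0.142]
 [-0.016 -0.765 -0.644  0.678]
 [ 0.     0.     0.     1.   ]] [[395.58084967   0.         282.49306448]
 [  0.         395.58084967 209.61777241]
 [  0.           0.           1.        ]]
```

View pics/top0.png

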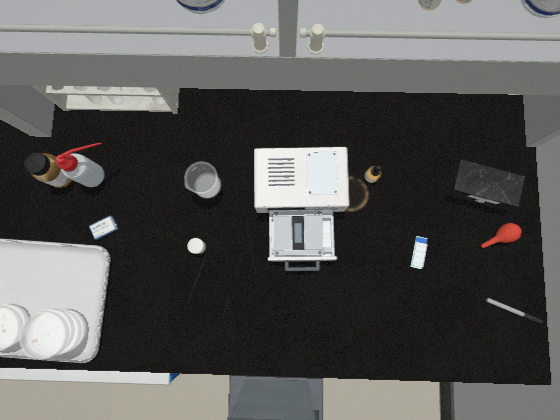

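View pics/side0.png

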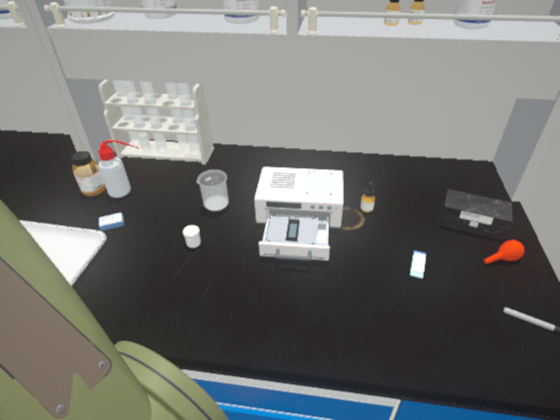

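The top view shows the reader at about (301,180), its open drawer at (302,235) and the handle at (302,265). The slide is at (419,252) with its blue end up. The pot is at (196,246), the beaker at (203,181) and the dropper at (373,174). The box at (103,227) is a distractor. I'll zoom in next.

Run:
```python
from h import *
s=dict(np.load("/tmp/top0.npz"));t=dict(np.load("/tmp/side0.npz"))
save(s,"t_draw.png",(250,200,350,275),8);save(s,"t_slide.png",(400,225,440,275),10);save(t,"s_draw.png",(250,190,350,265),8)
c=cloud(s)
for n,(u,v) in dict(slide=(419,252),reader=(301,200),plate=(282,235),plate2=(322,235),panel=(302,258),rec=(298,233),bench=(380,300)).items(): print(n,c[v,u].round(4))
```

```text
slide [ 0.5599 -0.3405  0.0173]
reader [ 0.6658 -0.0576  0.0823]
plate [ 0.5895 -0.0164  0.0399]
plate2 [ 0.5917 -0.1093  0.0427]
panel [ 0.537  -0.0637  0.0493]
rec [ 0.5956 -0.0537  0.0362]
bench [ 0.4454 -0.2516 -0.    ]
```

View pics/t_draw.png

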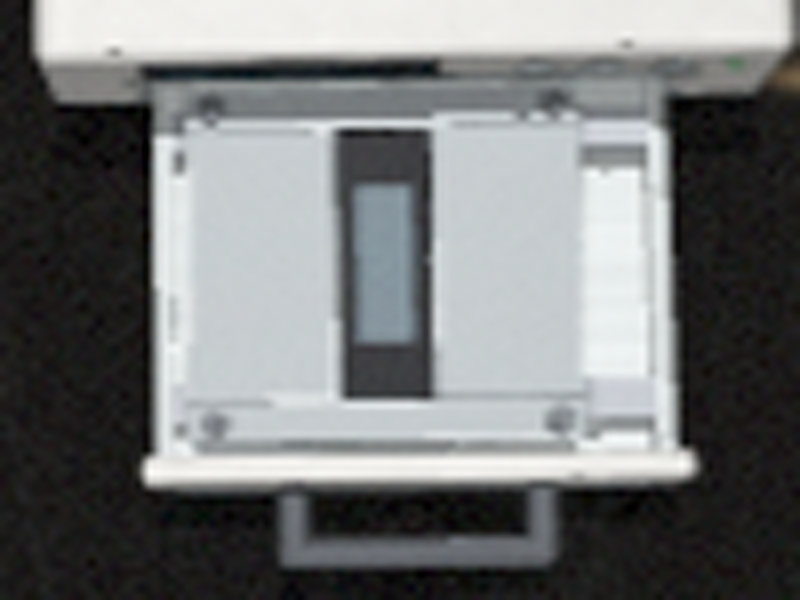

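View pics/t_slide.png

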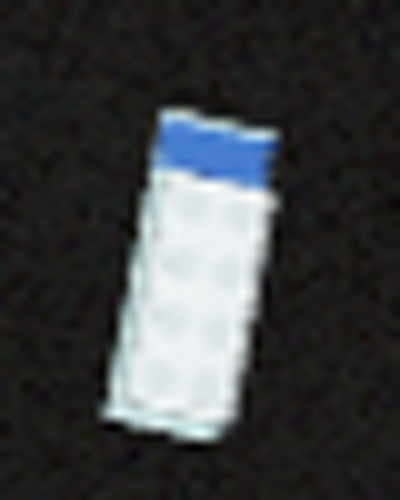

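View pics/s_draw.png

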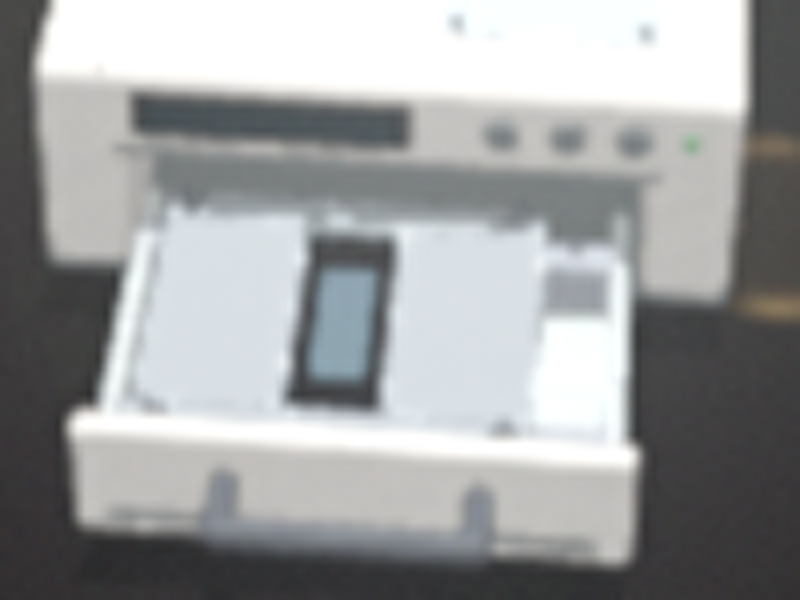

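Run:
```python
from h import *
s=dict(np.load("/tmp/top0.npz"));t=dict(np.load("/tmp/side0.npz"))
def f(s,x,y,z,ox,oy,k=8): return plane(s,(x+.5)/k-.5+ox,(y+.5)/k-.5+oy,z)[:2]
def show(n,P):
    P=np.array(P);print(n,P.round(4).tolist(),"ctr",P.mean(0).round(4))
def yaw(a,b): d=b-a; return np.arctan2(d[1],d[0])
# top
rc=[f(s,x,y,.04,250,200) for x,y in((340,130),(433,128),(432,397),(343,397))];show("rec top",rc)
print("yaw",yaw(rc[3],rc[0]),yaw(rc[2],rc[1]))
rc2=[f(t,x,y,.04,250,190) for x,y in((312,236),(395,238),(378,408),(288,402))];show("rec side",rc2)
print("yaw",yaw(rc2[3],rc2[0]),yaw(rc2[2],rc2[1]))
sc=[f(s,x,y,.044,250,200) for x,y in((211,106),(555,104),(562,420),(215,425))];show("screws",sc);print(yaw(sc[3],sc[0]),yaw(sc[2],sc[1]),yaw(sc[1],sc[0])-np.pi/2)
pf=[f(s,x,y,.05,250,200) for x,y in((143,485),(698,485))];show("panel front top",pf);print(yaw(pf[1],pf[0])-np.pi/2)
pf=[f(t,x,y,.05,250,190) for x,y in((68,420),(640,462))];show("panel front top side",pf);print(yaw(pf[1],pf[0])-np.pi/2)
hb=[f(s,x,y,.0385,250,200) for x,y in((280,553),(558,553))];show("handle",hb);print(yaw(hb[1],hb[0])-np.pi/2)
# slide
for nm,S in(("top",s),("side",t)):
    hsv=cv2.cvtColor(S["img"],cv2.COLOR_RGB2HSV)
    m=((hsv[...,2]>120)).astype(np.uint8); 
    n,l,stt,c=cv2.connectedComponentsWithStats(m)
    i=l[252,419] if nm=="top" else l[265,418]
    print(nm,stt[i])
    k=(l==i)
    hs=(k&(hsv[...,1]>110)&(hsv[...,2]>100))
    w=k&(hsv[...,1]<40)
    for nn,mm,z in(("all",k,.003),("white",w,.014),("blue",hs,.003)):
        v,u=np.nonzero(mm); P=np.array([plane(S,a,b,z)[:2] for a,b in zip(u,v)]).astype(np.float32)
        print(nn,len(P),P.mean(0),cv2.minAreaRect(P))
    # reader top
c=cloud(s)
m=(abs(c[...,2]-.084)<.006)&(c[...,0]>.6)&(c[...,0]<.85)&(abs(c[...,1]+.06)<.15)
print("reader",cv2.minAreaRect(c[m][:,:2].astype(np.float32)),c[m][:,2].mean())
```

```text
rec top [[0.6353, -0.0388], [0.6366, -0.0661], [0.5578, -0.0672], [0.5571, -0.0415]] ctr [ 0.5967 -0.0534]
yaw 0.03389210355824024 0.01490945320090694
rec side [[0.6316, -0.0392], [0.634, -0.0643], [0.5604, -0.0681], [0.5594, -0.0422]] ctr [ 0.5963 -0.0534]
yaw 0.04179347857414603 0.05121029394648714
screws [[0.6409, -0.0008], [0.644, -0.1014], [0.5519, -0.1046], [0.5478, -0.0047]] ctr [ 0.5962 -0.0529]
0.040991211914185414 0.03496518509101673 0.031183333860692164
panel front top [[0.5298, 0.0153], [0.5341, -0.1432]] ctr [ 0.532  -0.0639]
0.026974037077345026
panel front top side [[0.534, 0.0166], [0.5389, -0.1435]] ctr [ 0.5365 -0.0634]
0.03040316909160712
handle [[0.5118, -0.0243], [0.514, -0.1044]] ctr [ 0.5129 -0.0644]
0.02726765786828933
top [410 236  18  33 402]
all 402 [ 0.560092   -0.34484935] ((0.5605235695838928, -0.3451712727546692), (0.030673084780573845, 0.07633743435144424), 78.3965835571289)
white 337 [ 0.5538001  -0.34047064] ((0.5598734617233276, -0.3417588174343109), (0.030343281105160713, 0.07535215467214584), 78.39664459228516)
blue 53 [ 0.5900488  -0.35036898] ((0.5900617837905884, -0.3504377007484436), (0.025622639805078506, 0.010965543799102306), 79.9981689453125)
side [410 250  17  29 367]
all 367 [ 0.5598841  -0.34404245] ((0.5611745119094849, -0.3444080650806427), (0.030147062614560127, 0.08301716297864914), 78.12619018554688)
white 306 [ 0.5470039  -0.34082618] ((0.5479211211204529, -0.340888649225235), (0.028967956081032753, 0.07190631330013275), 78.09394073486328)
blue 9 [ 0.5995059  -0.34699115] ((0.6007489562034607, -0.34812188148498535), (0.006462960969656706, 0.023170186206698418), 7.667599678039551)
reader ((0.7193180322647095, -0.05555873364210129), (0.1425963044166565, 0.21324573457241058), 2.412165403366089) 0.08398730064384428
```

```bash
cat >> h.py <<'E'
def to(x,y,z,yaw=None):
    "how far (mm, tool axes) to world target, and turn about tool y for heading of tool x"
    st=r.get_state();M=R.from_quat(st["eef_rot"]).as_matrix();p=st["tool_pos"]
    d=M.T@(np.array([x,y,z])-p)*1000
    h=np.arctan2(M[1,0],M[0,0]);o=f"pos {p.round(4)} head {h:.4f} tilt {np.arccos(-M[2,1]):.4f} F {st['contact_force'].round(1)} open {st['opening']*88.1:.1f} t {st['clock']:.2f} | shift {d.round(1)}"
    # small turn that levels tool and reaches the heading
    yw=h if yaw is None else yaw
    T=np.array([[np.cos(yw),0,-np.sin(yw)],[np.sin(yw),0,np.cos(yw)],[0,-1,0]])
    T=np.column_stack([T[:,0],[0,0,-1],np.cross(T[:,0],[0,0,-1])])
    print(o,"turn",R.from_matrix(M.T@T).as_rotvec().round(4))
E
python3 -m inch '[[-11,0,-32.5,0,0,0],[-11,0,-32.5,0,0,0],[-11,0,-32.5,0,0,0],[-11,0,-32.5,0,0,0],[-11,0,-32.5,0,0,0],[-11,0,-32.5,0,0,0],[-11,0,-32.5,0,0,0],[-11,0,-32.5,0,0,0],[-11,0,-32.5,0,0,0],[-11,0,-32.5,0,0,0],[-11,0,-32.5,0,0,0]]' 88
python3 - <<'E'
from h import *
to(.5542,-.3433,.2,1.3675)
E
```

```text
clock: 1.02
tool_pos: [0.5013, 0.3611, 0.2384]
eef_rot: [-0.575, -0.412, 0.412, 0.575]
contact_force: [0.9, 0.9, 0.5]
opening: 0.995
pos [0.5013 0.3611 0.2384] head 1.2440 tilt 0.0009 F [0.9 0.9 0.5] open 87.6 t 1.02 | shift [-650.2   38.7 -276.2] turn [-0.0006 -0.1235 -0.0007]
```

```bash
python3 -m inch '[[-32.5,1,-13.8,0,0,0],[-32.5,1,-13.8,0,0,0],[-32.5,1,-13.8,0,0,0],[-32.5,1,-13.8,0,0,0],[-32.5,1,-13.8,0,0,0],[-32.5,1,-13.8,0,0,0],[-32.5,1,-13.8,0,0,0],[-32.5,1,-13.8,0,0,0],[-32.5,1,-13.8,0,0,0],[-32.5,1,-13.8,0,0,0],[-32.5,1,-13.8,0,0,0],[-32.5,1,-13.8,0,0,0]]'
python3 -m inch '[[-32.5,1,-13.8,0,0,0],[-32.5,1,-13.8,0,0,0],[-32.5,1,-13.8,0,0,0],[-32.5,1,-13.8,0,0,0],[-32.5,1,-13.8,0,0,0],[-32.5,1,-13.8,0,0,0],[-32.5,1,-13.8,0,0,0],[-32.5,1,-13.8,0,0,0],[0,0,0,0,-0.06,0],[0,0,0,0,-0.063,0],[0,0,0,0,0,0],[0,0,0,0,0,0]]'
python3 - <<'E'
from h import *
to(.5542,-.3433,.08,1.3675)
s=snap("top");save(s,"t1.png",(370,200,470,300),6)
s=snap("side");save(s,"s1.png",(360,170,490,300),5)
E
```

```text
clock: 2.02
tool_pos: [0.5316, -0.0617, 0.2264]
eef_rot: [-0.574, -0.412, 0.412, 0.575]
contact_force: [1.2, 0.3, -0.5]
opening: 0.997
clock: 3.02
tool_pos: [0.5529, -0.3412, 0.2182]
eef_rot: [-0.548, -0.446, 0.446, 0.549]
contact_force: [-0.2, -0.5, -0.4]
opening: 0.999
pos [ 0.5529 -0.3412  0.2182] head 1.3656 tilt 0.0012 F [-0.2 -0.5 -0.4] open 88.0 t 3.02 | shift [ -1.9 138.2  -1.8] turn [-0.0008 -0.0019  0.0009]
```

View pics/s1.png

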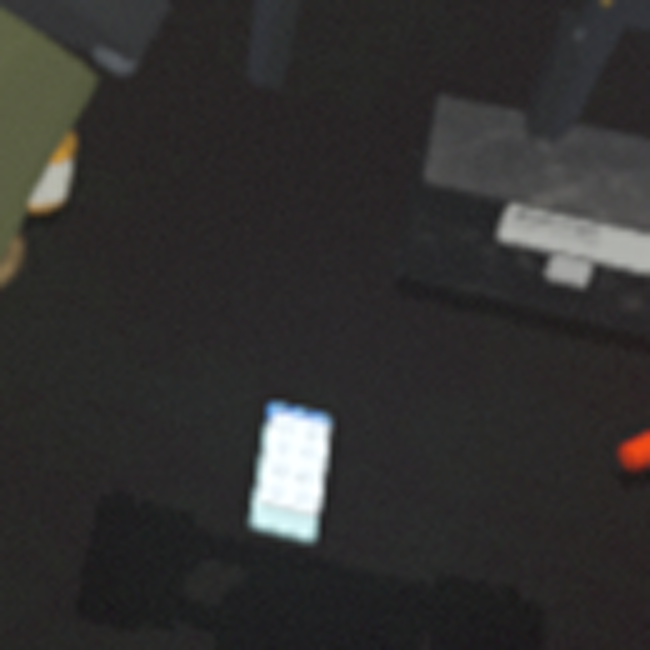

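The slide lies clear between the two fingertips, at about (265,85) and (540,135) in the crop. I'll descend.

```bash
python3 -m inch '[[-0.4,30,-0.4,0,0,0],[-0.5,30,-0.4,0,0,0],[-0.5,30,-0.5,0,0,0],[-0.5,30,-0.5,0,0,0],[0,30,0,0,0,0],[0,25,0,0,0,0],[0,15,0,0,0,0],[0,10,0,0,0,0],[0,0,0,0,0,0],[0,0,0,0,0,0]]'
python3 - <<'E'
from h import *
to(.5542,-.3433,.005,1.3675)
s=snap("top");save(s,"t2.png",(370,200,470,300),6)
s=snap("side");save(s,"s2.png",(360,200,490,300),6)
E
```

```text
clock: 3.95
tool_pos: [0.5551, -0.3438, 0.0193]
eef_rot: [0.549, 0.447, -0.446, -0.548]
contact_force: [0.2, -0.1, 0.6]
opening: 0.997
pos [ 0.5551 -0.3438  0.0193] head 1.3670 tilt 0.0010 F [ 0.2 -0.1  0.6] open 87.8 t 3.95 | shift [ 0.3 14.3  1. ] turn [ 0.001  -0.0005 -0.0002]
```

View pics/s2.png

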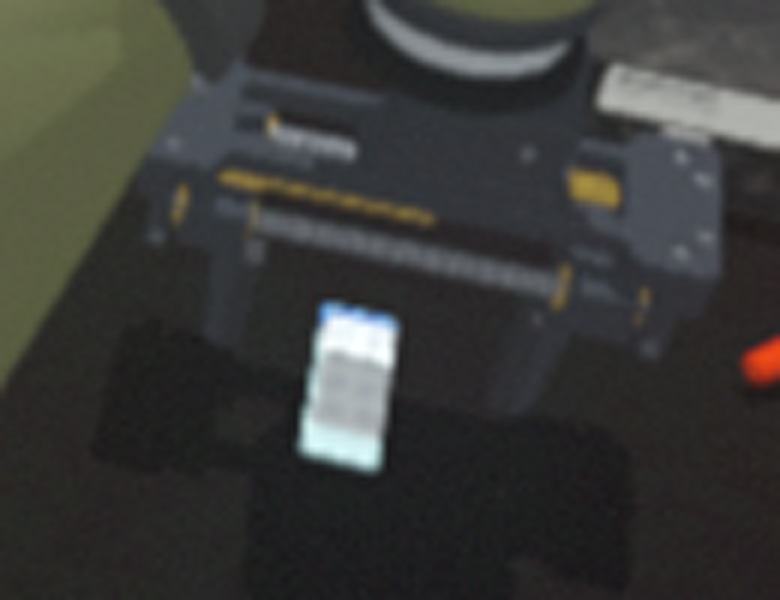

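The fingers straddle the wells, with tips at about (225,340) and (510,405) and the slide between them.

```bash
python3 -m inch '[[0.3,7,1,0,0,0],[0,7.3,0,0,0,0],[0,0,0,0,0,0],[0,0,0,0,0,0]]'
python3 -m inch '[[0,0,0,0,0,0],[0,0,0,0,0,0],[0,0,0,0,0,0],[0,0,0,0,0,0],[0,0,0,0,0,0],[0,0,0,0,0,0],[0,0,0,0,0,0],[0,0,0,0,0,0],[0,0,0,0,0,0],[0,0,0,0,0,0]]' 15 8
python3 - <<'E'
from h import *
to(.5542,-.3433,.005,1.3675)
E
```

```text
clock: 4.38
tool_pos: [0.5531, -0.3432, 0.0039]
eef_rot: [-0.548, -0.446, 0.447, 0.549]
contact_force: [-0.2, -0.7, -0.2]
opening: 0.998
clock: 5.22
tool_pos: [0.5536, -0.3432, 0.0044]
eef_rot: [-0.548, -0.447, 0.447, 0.548]
contact_force: [-0.1, -0.2, 0.5]
opening: 0.269
pos [ 0.5536 -0.3432  0.0044] head 1.3671 tilt 0.0001 F [-0.1 -0.2  0.5] open 23.7 t 5.22 | shift [ 0.1 -0.6 -0.6] turn [ 0.     -0.0004  0.0001]
```

```bash
python3 -m inch '[[0,-5,0,0,0,0],[0,-10,0,0,0,0],[0,-20,0,0,0,0],[0,-25,0,0,0,0],[0,-25,0,0,0,0],[0,-15,0,0,0,0],[0,-10,0,0,0,0],[0,0,0,0,0,0]]'
python3 - <<'E'
from h import *
# target: slide origin beside the recess, 30 mm toward -y; wells centre local x=-6 (grasp offset estimated)
y=.031; ex=np.array([np.cos(y),np.sin(y)]);ey=np.array([-ex[1],ex[0]])
rc=np.array([.5965,-.0534])
tcp=rc-.030*ey-.006*ex; print(tcp)
to(*tcp,.115,np.pi/2+y)
s=snap("top");save(s,"t3.png",(370,200,470,300),6)
s=snap("side");save(s,"s3.png",(360,160,490,260),6)
E
```

```text
clock: 5.88
tool_pos: [0.555, -0.3441, 0.1174]
eef_rot: [0.55, 0.447, -0.446, -0.547]
contact_force: [1.4, 0.4, -0.8]
opening: 0.276
[ 0.59143273 -0.08357156]
pos [ 0.555  -0.3441  0.1174] head 1.3667 tilt 0.0047 F [ 1.4  0.4 -0.8] open 24.3 t 5.88 | shift [262.5   1.9  17.1] turn [ 0.0044 -0.2351 -0.0018]
```

View pics/s3.png

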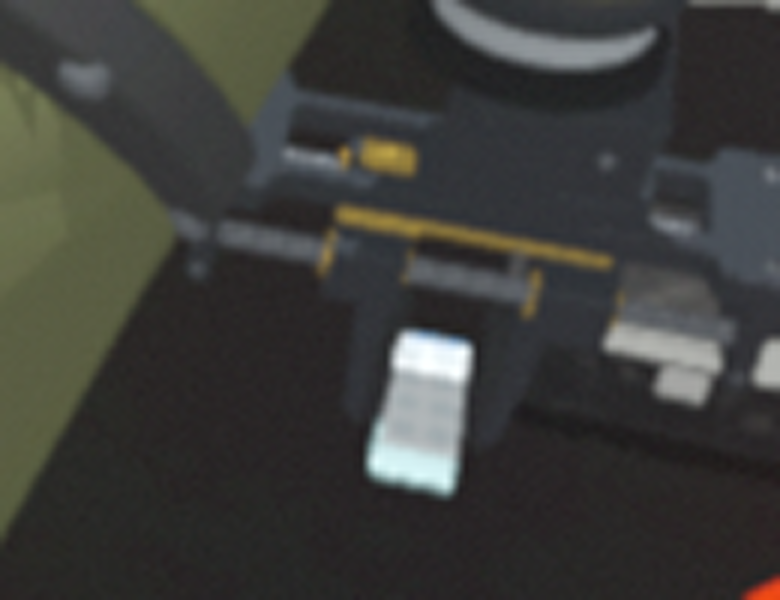

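View pics/t3.png

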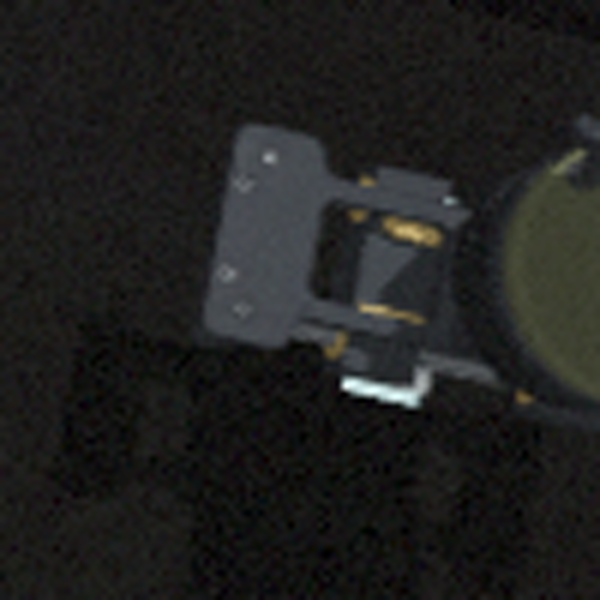

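Run:
```python
from h import *
s=snap("side");c=cloud(s);np.savez("/tmp/side3.npz",**s)
# crop pts -> px
px=lambda x,y:(int(round((x+.5)/6-.5+360)),int(round((y+.5)/6-.5+160)))
M=R.from_quat(r.get_state()["eef_rot"]).as_matrix();p=r.get_state()["tool_pos"]
for n,xy in dict(lidfar=(430,365),lidmid=(430,395),lidnear=(418,435),glass=(412,475)).items():
    u,v=px(*xy);q=c[v,u];print(n,s["img"][v,u],q.round(4),(M.T@(q-p)*1000).round(1))
u0,v0=px(395,350);u1,v1=px(460,440)
m=np.zeros(c.shape[:2],bool);m[v0:v1,u0:u1]=1
q=(c[m]-p)@M*1000
q=q[(abs(q[:,0])<11)&(q[:,1]>-15)&(q[:,1]<5)]
A=np.column_stack([q[:,0],q[:,2],np.ones(len(q))]);k=np.linalg.lstsq(A,q[:,1],rcond=None)[0];print(len(q),k)
```

```text
lidfar [251 255 255] [ 0.5735 -0.3483  0.124 ] [ -1.  -10.5 -21.3]
lidmid [174 181 183] [ 0.5586 -0.3466  0.1232] [-2.3 -9.6 -6.3]
lidnear [172 179 182] [ 0.5347 -0.3392  0.1247] [  0.1 -11.1  18.5]
glass [211 241 242] [ 0.5264 -0.3387  0.113 ] [-1.1  0.6 26.7]
158 [-1.91614244e-02  6.26103724e-03 -1.09782852e+01]
```

Run:
```python
from h import *
s=dict(np.load("/tmp/side3.npz"))
st=r.get_state();M=R.from_quat(st["eef_rot"]).as_matrix();p=st["tool_pos"]
for y in(-10.2,.5,3.8):
  o=[]
  for z in range(-46,50,2):
    u,v=proj(s,p+M@(np.array([0,y,z])/1000));o.append((z,s["img"][int(round(v)),int(round(u))].tolist()))
  print(y,[a for a in o if abs(a[0])>17])
```

```text
-10.2 [(-46, [40, 39, 37]), (-44, [40, 39, 37]), (-42, [40, 38, 39]), (-40, [40, 38, 39]), (-38, [42, 44, 49]), (-36, [102, 126, 150]), (-34, [102, 126, 150]), (-32, [190, 211, 231]), (-30, [190, 211, 231]), (-28, [241, 250, 255]), (-26, [250, 255, 255]), (-24, [250, 255, 255]), (-22, [251, 255, 255]), (-20, [248, 255, 255]), (-18, [251, 255, 255]), (18, [172, 179, 182]), (20, [173, 179, 181]), (22, [173, 179, 181]), (24, [176, 182, 185]), (26, [187, 200, 202]), (28, [187, 200, 202]), (30, [205, 232, 234]), (32, [211, 240, 242]), (34, [211, 240, 242]), (36, [213, 242, 244]), (38, [211, 241, 242]), (40, [211, 241, 242]), (42, [180, 210, 211]), (44, [118, 143, 145]), (46, [118, 143, 145]), (48, [61, 69, 70])]
0.5 [(-46, [204, 223, 239]), (-44, [204, 223, 239]), (-42, [237, 247, 255]), (-40, [237, 247, 255]), (-38, [244, 252, 255]), (-36, [244, 252, 255]), (-34, [248, 255, 255]), (-32, [251, 255, 255]), (-30, [251, 255, 255]), (-28, [240, 247, 249]), (-26, [240, 247, 249]), (-24, [177, 185, 189]), (-22, [168, 175, 178]), (-20, [168, 175, 178]), (-18, [174, 180, 182]), (18, [205, 232, 23
[... 331 characters left out ...]
[(-46, [237, 247, 255]), (-44, [237, 247, 255]), (-42, [244, 252, 255]), (-40, [244, 252, 255]), (-38, [248, 255, 255]), (-36, [251, 255, 255]), (-34, [243, 250, 252]), (-32, [215, 221, 224]), (-30, [215, 221, 224]), (-28, [177, 185, 189]), (-26, [168, 175, 178]), (-24, [168, 175, 178]), (-22, [174, 180, 182]), (-20, [174, 180, 182]), (-18, [174, 180, 182]), (18, [211, 240, 242]), (20, [215, 244, 246]), (22, [215, 244, 246]), (24, [214, 244, 245]), (26, [170, 201, 202]), (28, [170, 201, 202]), (30, [96, 117, 117]), (32, [48, 52, 53]), (34, [48, 52, 53]), (36, [40, 40, 39]), (38, [40, 37, 39]), (40, [40, 37, 39]), (42, [39, 37, 38]), (44, [41, 40, 41]), (46, [41, 40, 41]), (48, [40, 40, 39])]
```

The held slide is level: the lid-plane slope is about 0.006 along its length, and the lid is about 10.5 mm above the TCP. I'll turn, then carry it over.

```bash
python3 -m inch '[[0,0,0,0.004,-0.05,-0.002],[0,0,0,0,-0.06,0],[0,0,0,0,-0.06,0],[0,0,0,0,-0.065,0],[0,0,0,0,0,0],[0,0,0,0,0,0]]'
python3 - <<'E'
from h import *
to(.5904,-.0836,.115,np.pi/2+.031)
E
```

```text
clock: 6.53
tool_pos: [0.5528, -0.3429, 0.1131]
eef_rot: [-0.49, -0.507, 0.508, 0.495]
contact_force: [-0.9, 0.3, -0.4]
opening: 0.268
pos [ 0.5528 -0.3429  0.1131] head 1.6003 tilt 0.0069 F [-0.9  0.3 -0.4] open 23.6 t 6.53 | shift [258.1  -1.1 -45.2] turn [-0.0054 -0.0014  0.0043]
```

```bash
python3 -m inch '[[10,0,-2,0,0,0],[25,0,-5,0,0,0],[33,0,-6,0,0,0],[33,0,-6,0,0,0],[33,0,-6,0,0,0],[33,0,-6,0,0,0],[33,0,-6,0,0,0],[33,0,-4,0,0,0],[16,0,-3,0,0,0],[8,0,-1,0,0,0],[0,0,0,0,0,0],[0,0,0,0,0,0]]'
python3 -m inch '[[0,0,0,0,0,0]]'
python3 - <<'E'
from h import *
for i in range(3): 
  to(.5904,-.0836,.06,np.pi/2+.031); s=snap("side")
save(s,"s4.png",(240,150,370,250),6)
s=snap("top");save(s,"t4.png",(240,190,360,280),6)
E
```

```text
clock: 7.53
tool_pos: [0.5902, -0.086, 0.1148]
eef_rot: [-0.491, -0.507, 0.508, 0.494]
contact_force: [0.3, -0.8, -1.7]
opening: 0.271
clock: 7.62
tool_pos: [0.5901, -0.0876, 0.1148]
eef_rot: [-0.492, -0.506, 0.508, 0.494]
contact_force: [-0.1, -0.0, -1.4]
opening: 0.27
pos [ 0.5901 -0.0876  0.1148] head 1.5989 tilt 0.0043 F [-0.1 -0.  -1.4] open 23.8 t 7.62 | shift [ 3.9 54.8 -0.7] turn [-0.0042 -0.0029  0.0009]
pos [ 0.5901 -0.0877  0.1148] head 1.5985 tilt 0.0043 F [-0.8 -0.6 -0.8] open 24.2 t 7.67 | shift [ 4.  54.8 -0.7] turn [-0.0041 -0.0033  0.0011]
pos [ 0.5901 -0.0875  0.1148] head 1.5986 tilt 0.0043 F [-0.3 -0.3 -0.5] open 24.1 t 7.72 | shift [ 3.8 54.8 -0.6] turn [-0.004  -0.0032  0.0015]
```

View pics/s4.png

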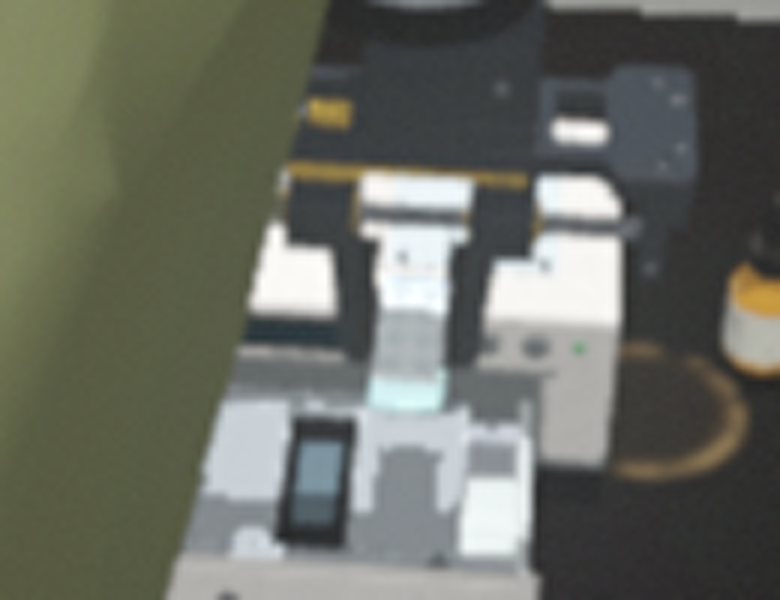

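The slide is held over the plate, to the right of the dark recess (recess at about (315,480) in the crop). I'll lower it.

```bash
python3 -m inch '[[1,8,0,-0.004,-0.003,0.001],[1,15,0,0,0,0],[1,15,0,0,0,0],[0,12,0,0,0,0],[0,7,0,0,0,0],[0,4,0,0,0,0],[0,0,0,0,0,0],[0,0,0,0,0,0],[0,0,0,0,0,0]]'
python3 - <<'E'
from h import *
to(.5904,-.0836,.044,np.pi/2+.031)
s=snap("side");save(s,"s5.png",(240,170,370,270),6)
E
```

```text
clock: 8.57
tool_pos: [0.591, -0.082, 0.0546]
eef_rot: [0.491, 0.509, -0.508, -0.491]
contact_force: [-0.4, -0.4, -0.6]
opening: 0.275
pos [ 0.591  -0.082   0.0546] head 1.6049 tilt 0.0025 F [-0.4 -0.4 -0.6] open 24.2 t 8.57 | shift [-1.6 10.6  0.6] turn [0.0018 0.0031 0.0018]
```

View pics/s5.png

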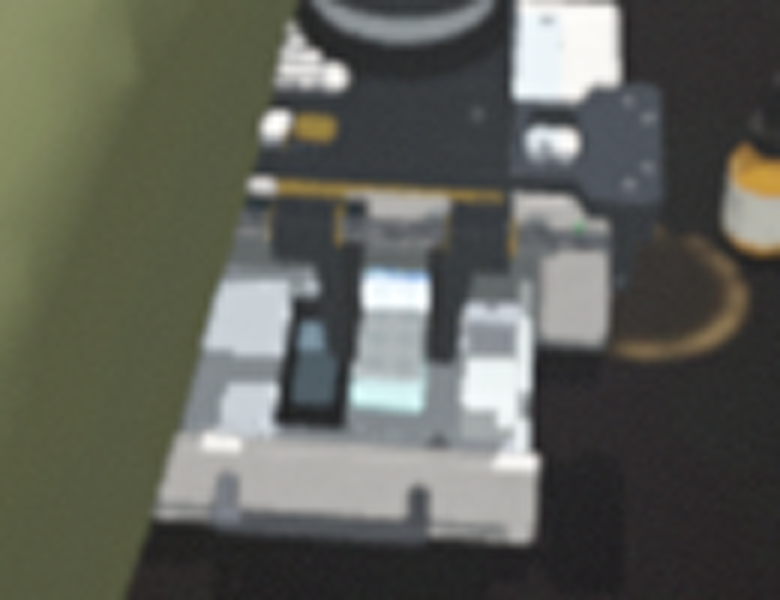

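```bash
python3 -m inch '[[-1,4,0,0,0,0],[-0.5,3,0,0,0,0],[0,0,0,0,0,0],[0,0,0,0,0,0],[0,0,0,0,0,0]]'
python3 -m inch '[[0,1,0,0,0,0],[0,0,0,0,0,0],[0,0,0,0,0,0]]'
python3 -m inch '[[0,1,0,0,0,0],[0,0,0,0,0,0],[0,0,0,0,0,0]]'
```

```text
clock: 9.03
tool_pos: [0.5905, -0.0834, 0.0469]
eef_rot: [0.491, 0.509, -0.508, -0.492]
contact_force: [-0.1, 0.2, -0.7]
opening: 0.273
clock: 9.28
tool_pos: [0.5905, -0.0833, 0.0459]
eef_rot: [0.491, 0.509, -0.508, -0.492]
contact_force: [-0.1, 0.7, -0.3]
opening: 0.27
clock: 9.53
tool_pos: [0.5904, -0.0834, 0.0449]
eef_rot: [0.491, 0.509, -0.508, -0.492]
contact_force: [0.8, -0.1, -0.6]
opening: 0.275
```

```bash
python3 -m inch '[[0,0.5,0,0,0,0],[0,0,0,0,0,0],[0,0,0,0,0,0]]'
python3 -m inch '[[0,0.5,0,0,0,0],[0,0,0,0,0,0],[0,0,0,0,0,0]]'
python3 - <<'E'
from h import *
for i in range(6):
  s=snap("side");print(r.get_state()["contact_force"].round(2))
to(.5904,-.0836,.044,np.pi/2+.031)
save(s,"s6.png",(270,180,350,250),10);np.savez("/tmp/s6.npz",**s)
E
```

```text
clock: 9.78
tool_pos: [0.5905, -0.0834, 0.0444]
eef_rot: [0.491, 0.509, -0.508, -0.492]
contact_force: [0.3, 0.5, -0.8]
opening: 0.271
clock: 10.03
tool_pos: [0.5905, -0.0834, 0.0443]
eef_rot: [0.491, 0.509, -0.508, -0.492]
contact_force: [-0.8, 0.1, 3.4]
opening: 0.269
[-1.35 -0.02  3.98]
[-1.67  0.78  3.86]
[-0.19 -0.25  5.75]
[-1.51  0.36  4.77]
[-1.87 -0.44  6.19]
[-1.21  0.14  4.91]
pos [ 0.5905 -0.0834  0.0442] head 1.6050 tilt 0.0019 F [-1.2  0.1  4.9] open 23.9 t 10.33 | shift [-0.2  0.2  0.1] turn [0.0007 0.0032 0.0018]
```

View pics/s6.png

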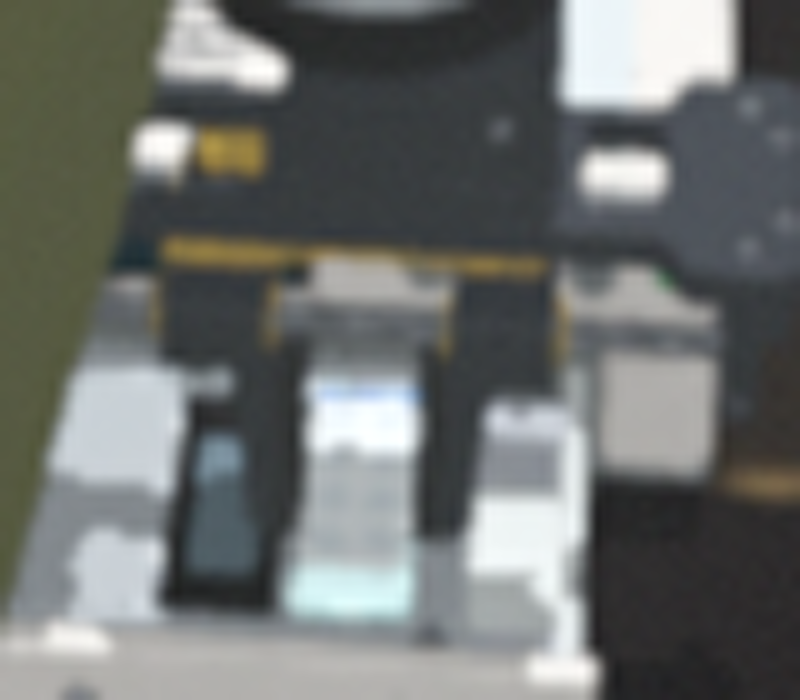

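Run:
```python
from h import *
s=dict(np.load("/tmp/s6.npz"));t0=dict(np.load("/tmp/side0.npz"))
f=lambda x,y,z:plane(s,(x+.5)/10-.5+270,(y+.5)/10-.5+180,z)[:2]
y=.031; ex=np.array([np.cos(y),np.sin(y)]);ey=np.array([-ex[1],ex[0]]);rc=np.array([.5965,-.0534])
for n,p in dict(recL=(160,605),recR=(268,610),slL=(283,612),slR=(412,622)).items():
    d=f(*p,.04)-rc;print(n,(d@ex*1000).round(1),(d@ey*1000).round(1))
# luminance column profiles
g=cv2.cvtColor(s["img"],cv2.COLOR_RGB2GRAY)
for u in(288,292,301,305,308): print(u,list(zip(range(232,247),g[232:247,u])))
```

```text
recL -37.5 12.3
recR -36.6 -12.5
slL -36.9 -16.0
slR -37.1 -45.5
288 [(232, np.uint8(50)), (233, np.uint8(52)), (234, np.uint8(57)), (235, np.uint8(59)), (236, np.uint8(57)), (237, np.uint8(47)), (238, np.uint8(38)), (239, np.uint8(39)), (240, np.uint8(61)), (241, np.uint8(108)), (242, np.uint8(137)), (243, np.uint8(160)), (244, np.uint8(174)), (245, np.uint8(183)), (246, np.uint8(180))]
292 [(232, np.uint8(91)), (233, np.uint8(90)), (234, np.uint8(91)), (235, np.uint8(90)), (236, np.uint8(86)), (237, np.uint8(63)), (238, np.uint8(45)), (239, np.uint8(39)), (240, np.uint8(51)), (241, np.uint8(94)), (242, np.uint8(131)), (243, np.uint8(151)), (244, np.uint8(171)), (245, np.uint8(182)), (246, np.uint8(179))]
301 [(232, np.uint8(175)), (233, np.uint8(170)), (234, np.uint8(175)), (235, np.uint8(184)), (236, np.uint8(204)), (237, np.uint8(227)), (238, np.uint8(234)), (239, np.uint8(236)), (240, np.uint8(223)), (241, np.uint8(180)), (242, np.uint8(144)), (243, np.uint8(144)), (244, np.uint8(167)), (245, np.uint8(178)), (246, np.uint8(184))]
305 [(232, np.uint8(180)), (233, np.uint8(179)), (234, np.uint8(178)), (235, np.uint8(182)), (236, np.uint8(202)), (237, np.uint8(224)), (238, np.uint8(232)), (239, np.uint8(238)), (240, np.uint8(240)), (241, np.uint8(202)), (242, np.uint8(155)), (243, np.uint8(144)), (244, np.uint8(156)), (245, np.uint8(175)), (246, np.uint8(184))]
308 [(232, np.uint8(177)), (233, np.uint8(172)), (234, np.uint8(170)), (235, np.uint8(178)), (236, np.uint8(194)), (237, np.uint8(214)), (238, np.uint8(229)), (239, np.uint8(236)), (240, np.uint8(233)), (241, np.uint8(192)), (242, np.uint8(148)), (243, np.uint8(137)), (244, np.uint8(152)), (245, np.uint8(173)), (246, np.uint8(184))]
```

The slide lies flat on the plate with about 5 N on it. In this view its near end (row about 241.2) is roughly 1 mm short of centred in x against the recess edge. I'll ease off, shift it +1 mm in x, then loosen the grip and push with one finger.

```bash
python3 -m inch '[[0,-0.4,0,0,0,0],[0,0,-0.5,0,-0.003,0],[0,0,-0.5,0,0,0],[0,0,0,0,0,0],[0,0,0,0,0,0]]'
python3 -m inch '[[0,0,0,0,0,0],[0,0,0,0,0,0],[0,0,0,0,0,0],[0,0,0,0,0,0]]' 29
python3 - <<'E'
from h import *
to(.5904,-.0836,.044,np.pi/2+.031)
s=snap("side");save(s,"s7.png",(270,180,350,250),10)
E
```

```text
clock: 10.75
tool_pos: [0.5912, -0.0834, 0.0443]
eef_rot: [0.49, 0.51, -0.509, -0.491]
contact_force: [-1.3, -0.5, 2.9]
opening: 0.266
clock: 11.08
tool_pos: [0.5917, -0.0833, 0.0442]
eef_rot: [0.49, 0.51, -0.509, -0.491]
contact_force: [-0.2, 0.3, -0.2]
opening: 0.33
pos [ 0.5917 -0.0833  0.0442] head 1.6080 tilt 0.0022 F [-0.2  0.3 -0.2] open 29.0 t 11.08 | shift [-0.3  0.2  1.3] turn [0.0009 0.0062 0.002 ]
```

View pics/s7.png

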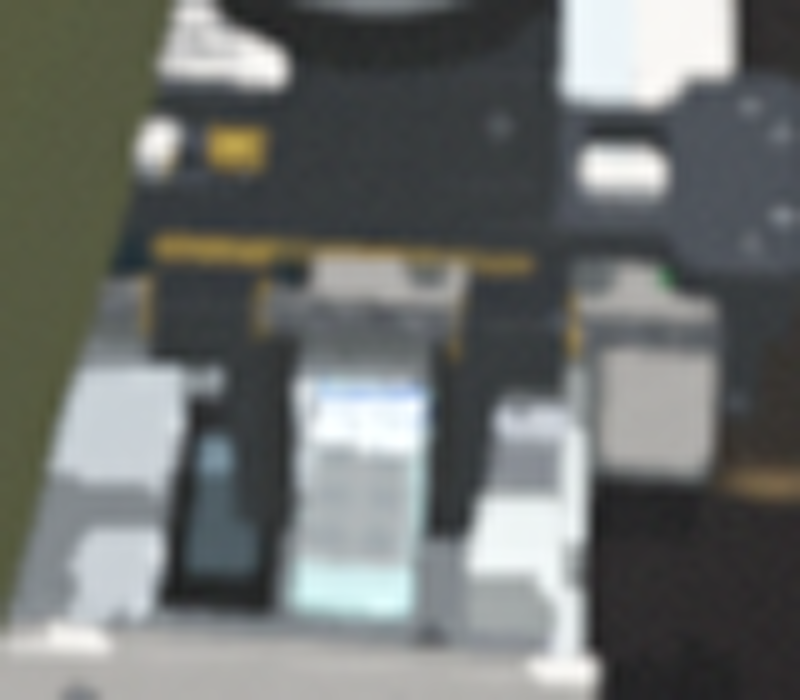

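The slide is loose between the fingers and lying flat. Next I'll push sideways.

```bash
python3 -m inch '[[2,0,0,0,0,0],[2,0,0,0,0,0],[2,0,0,0,0,0],[2,0,0,0,0,0],[2,0,0,0,0,0],[2,0,0,0,0,0],[2,0,0,0,0,0],[2,0,0,0,0,0],[2,0,0,0,0,0],[0,0,0,0,0,0],[0,0,0,0,0,0]]'
python3 - <<'E'
from h import *
to(.5904,-.0836,.044,np.pi/2+.031)
s=snap("side");save(s,"s8.png",(270,180,350,250),10)
E
```

```text
clock: 12.05
tool_pos: [0.5908, -0.0651, 0.0444]
eef_rot: [0.49, 0.51, -0.509, -0.491]
contact_force: [-0.0, 0.1, -0.1]
opening: 0.324
pos [ 0.5908 -0.0651  0.0444] head 1.6083 tilt 0.0021 F [-0.   0.1 -0.1] open 28.6 t 12.05 | shift [-18.5   0.4   1.1] turn [0.0006 0.0065 0.0021]
```

View pics/s8.png

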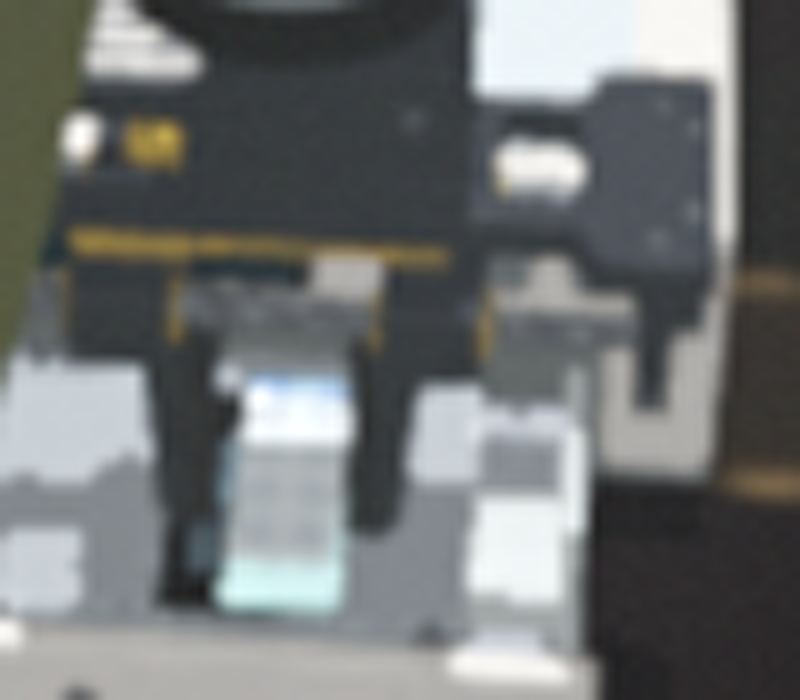

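The slide's leading edge now covers part of the recess, and the slide is still flat. I'll carry on in finer steps.

```bash
python3 -m inch '[[1.5,0,0,0,0,0],[1.5,0,0,0,0,0],[1.5,0,0,0,0,0],[1.5,0,0,0,0,0],[1,0,0,0,0,0],[1,0,0,0,0,0],[1,0,0,0,0,0],[1,0,0,0,0,0],[0,0,0,0,0,0]]'
python3 -m inch '[[1,0,0,0,0,0],[0,0,0,0,0,0]]'
python3 - <<'E'
from h import *
to(.5904,-.0836,.044,np.pi/2+.031)
s=snap("side");save(s,"s9.png",(270,180,350,250),10)
E
```

```text
clock: 12.85
tool_pos: [0.5904, -0.0549, 0.0444]
eef_rot: [0.49, 0.51, -0.509, -0.491]
contact_force: [0.4, 0.0, -0.0]
opening: 0.332
clock: 13.02
tool_pos: [0.5904, -0.0542, 0.0444]
eef_rot: [0.49, 0.51, -0.509, -0.491]
contact_force: [-0.7, 0.2, 0.6]
opening: 0.328
pos [ 0.5904 -0.0542  0.0444] head 1.6082 tilt 0.0021 F [-0.7  0.2  0.6] open 28.9 t 13.02 | shift [-29.4   0.3   1.1] turn [0.0005 0.0064 0.002 ]
```

View pics/s9.png

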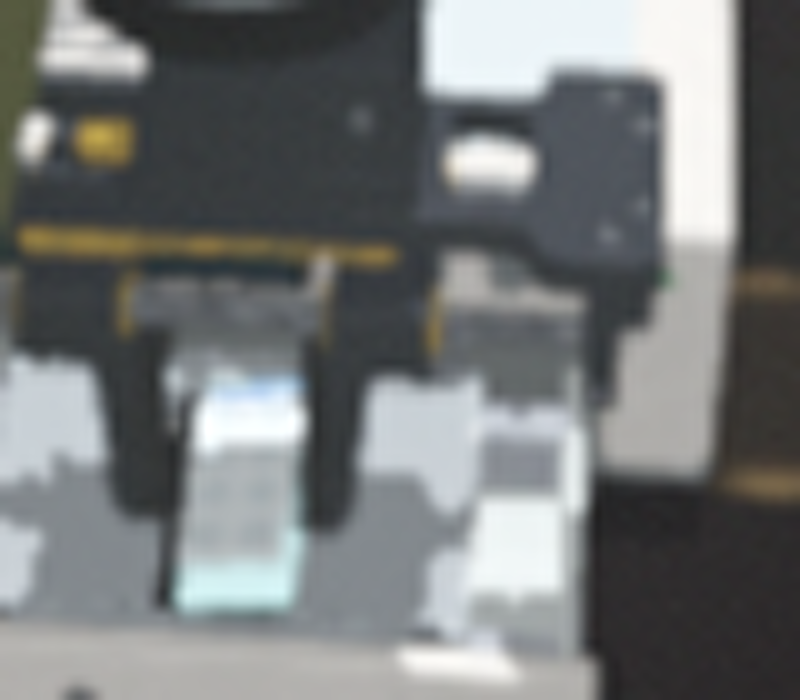

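```bash
python3 -m inch '[[1,0,0,0,0,0],[0,0,0,0,0,0],[1,0,0,0,0,0],[0,0,0,0,0,0]]'
python3 -m inch '[[0.7,0,0,0,0,0],[0,0,0,0,0,0],[0,0,0,0,0,0]]'
python3 - <<'E'
from h import *
to(.5904,-.0836,.044,np.pi/2+.031)
s=snap("side");save(s,"s10.png",(270,180,350,250),10)
E
```

```text
clock: 13.4
tool_pos: [0.5903, -0.0522, 0.0444]
eef_rot: [0.49, 0.51, -0.509, -0.491]
contact_force: [-0.7, 0.4, 0.1]
opening: 0.331
clock: 13.65
tool_pos: [0.5903, -0.0516, 0.0444]
eef_rot: [0.49, 0.51, -0.509, -0.491]
contact_force: [0.4, 0.1, 0.0]
opening: 0.328
pos [ 0.5903 -0.0516  0.0444] head 1.6081 tilt 0.0020 F [0.4 0.1 0. ] open 28.9 t 13.65 | shift [-32.    0.4   1.1] turn [0.0006 0.0063 0.0019]
```

View pics/s10.png

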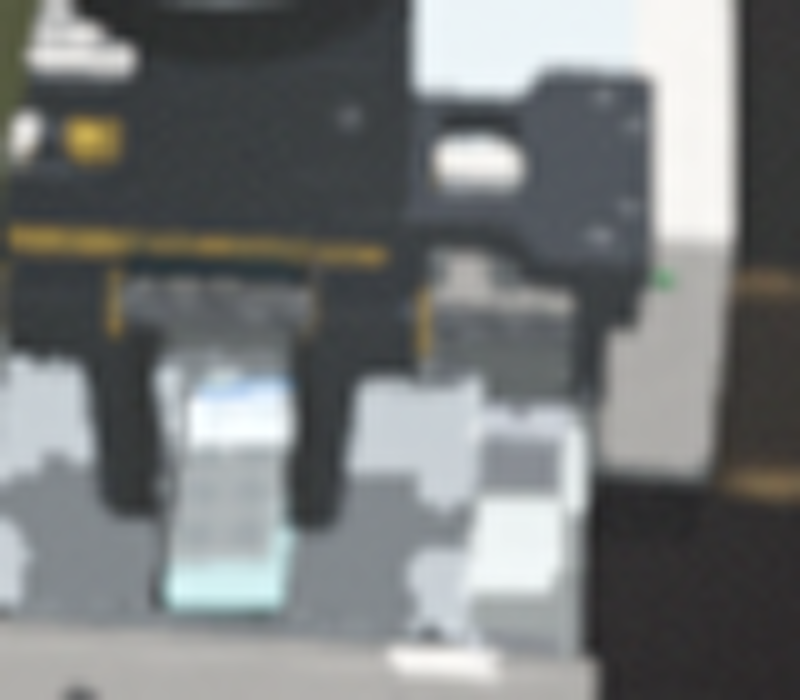

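```bash
python3 -m inch '[[0.7,0,0,0,0,0],[0,0,0,0,0,0],[0.5,0,0,0,0,0],[0,0,0,0,0,0]]'
python3 -m inch '[[0.5,0,0,0,0,0],[0,0,0,0,0,0],[0,0,0,0,0,0]]'
python3 - <<'E'
from h import *
to(.5904,-.0836,.044,np.pi/2+.031)
s=snap("side");save(s,"s11.png",(270,180,350,250),10)
c=cloud(s)
for v in(232,234): print([ (u,c[v,u].round(4).tolist()) for u in (290,293,296)])
E
```

```text
clock: 14.03
tool_pos: [0.5902, -0.0504, 0.0444]
eef_rot: [0.49, 0.51, -0.509, -0.491]
contact_force: [0.3, -0.6, -0.0]
opening: 0.33
clock: 14.28
tool_pos: [0.5903, -0.0499, 0.0445]
eef_rot: [0.49, 0.51, -0.509, -0.491]
contact_force: [-1.3, -0.4, -0.3]
opening: 0.33
pos [ 0.5903 -0.0499  0.0445] head 1.6081 tilt 0.0021 F [-1.3 -0.4 -0.3] open 29.1 t 14.28 | shift [-33.7   0.4   1.1] turn [0.0006 0.0063 0.002 ]
[(290, [0.5741, -0.0505, 0.052]), (293, [0.5748, -0.0574, 0.0521]), (296, [0.577, -0.0641, 0.0509])]
[(290, [0.5675, -0.0514, 0.052]), (293, [0.5694, -0.0581, 0.051]), (296, [0.5703, -0.0649, 0.051])]
```

View pics/s11.png

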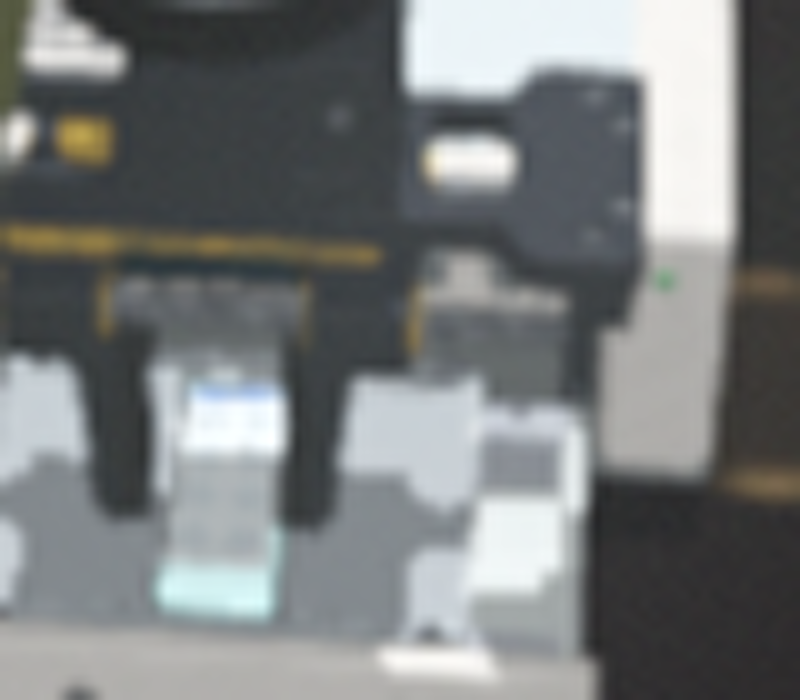

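Run:
```python
from h import *
def lid(s,n):
    c=cloud(s);m=(c[...,2]>.046)&(c[...,2]<.058)&(c[...,0]>.565)&(c[...,0]<.607)&(c[...,1]>-.105)&(c[...,1]<-.03)
    g=s["img"].min(-1);m&=g>150
    v,u=np.nonzero(m);q=c[m];A=np.column_stack([q[:,:2]-q[:,:2].mean(0),np.ones(len(q))]);k=np.linalg.lstsq(A,q[:,2],rcond=None)[0]
    print(n,len(q),q.mean(0).round(4),k.round(4), "sd",(q[:,2]-A@k).std().round(5))
    pl=(abs(c[...,2]-.041)<.004)&(c[...,0]>.57)&(c[...,0]<.62)&(c[...,1]<-.09)&(c[...,1]>-.11)
    print(" plate",np.median(c[pl][:,2]) if pl.any() else None)
lid(dict(np.load("/tmp/s6.npz")),"before")
lid(snap("side"),"now")
```

```text
before 137 [ 0.5833 -0.0849  0.0537] [0.0255 0.0183 0.0537] sd 0.0016
 plate 0.039766844151304326
now 125 [ 0.5843 -0.0534  0.051 ] [0.0239 0.0281 0.051 ] sd 0.00115
 plate 0.04007398034815279
```

The lid dropped from 53.7 to 51.0 mm with its slope unchanged, so the slide is in the recess. I'll open the fingers and retreat upward.

```bash
python3 -m inch '[[0,0,0,0,0,0],[0,0,0,0,0,0],[0,0,0,0,0,0],[0,-5,0,0,0,0],[0,-10,0,0,0,0],[0,-25,0,0,0,0],[0,-25,0,0,0,0],[0,-25,0,0,0,0],[0,-10,0,0,0,0],[0,0,0,0,0,0]]' 40
python3 -m inch '[[0,0,30,0,0,0],[0,0,30,0,0,0],[0,0,35,0,0,0],[0,0,35,0,0,0],[0,0,30,0,0,0],[0,0,20,0,0,0],[0,0,0,0,0,0],[0,0,0,0,0,0]]' 0
python3 - <<'E'
from h import *
to(.49,-.064,.028,np.pi/2+.031)
s=snap("side");save(s,"s12.png",(260,180,340,260),9)
c=cloud(s);m=(c[...,2]>.046)&(c[...,2]<.058)&(c[...,0]>.565)&(c[...,0]<.607)&(c[...,1]>-.09)&(c[...,1]<-.03)&(s["img"].min(-1)>120);print(c[m].mean(0))
s=snap("top");save(s,"t12.png",(250,190,350,280),7)
E
```

```text
clock: 15.22
tool_pos: [0.5921, -0.0502, 0.1475]
eef_rot: [0.492, 0.511, -0.507, -0.49]
contact_force: [0.7, 0.4, -0.7]
opening: 0.456
clock: 15.88
tool_pos: [0.4093, -0.0569, 0.1438]
eef_rot: [0.49, 0.509, -0.509, -0.491]
contact_force: [0.5, -0.0, -0.6]
opening: 0.003
pos [ 0.4093 -0.0569  0.1438] head 1.6082 tilt 0.0023 F [ 0.5 -0.  -0.6] open 0.3 t 15.88 | shift [-10.3 115.7 -80.6] turn [-0.0014  0.0064  0.0019]
[nan nan nan]<stdin>:4: RuntimeWarning: Mean of empty slice.
  ret = um.true_divide(
```

View pics/s12.png

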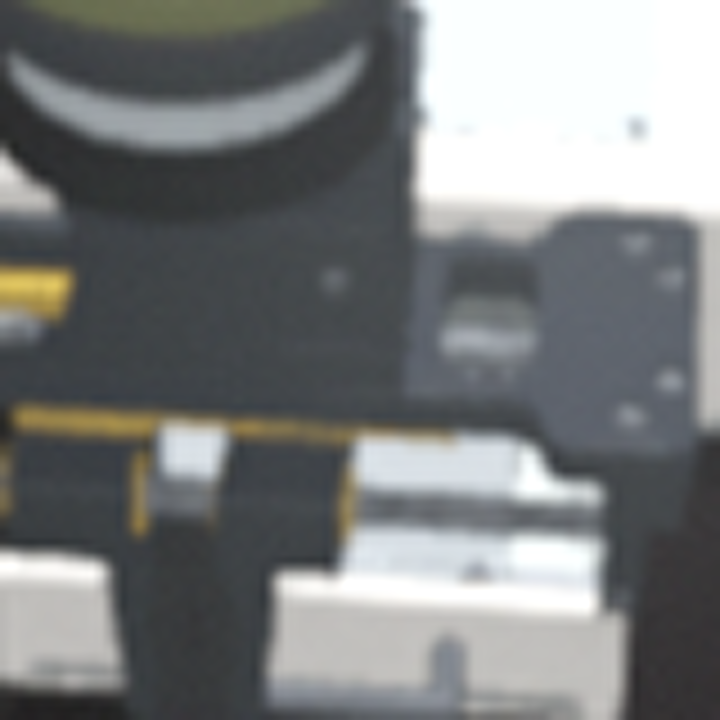

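View pics/t12.png

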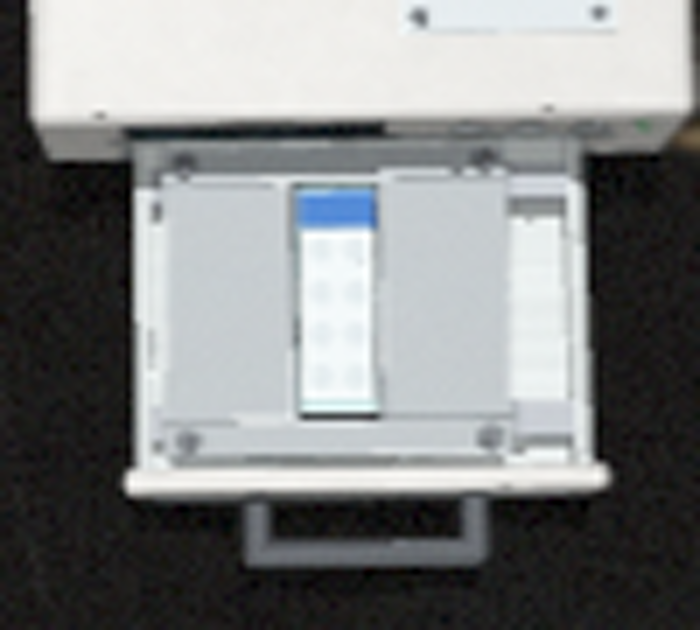

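The top view shows the slide square in the recess, with dark gaps at both ends (rows 188 and 413 in the crop). The arm is now before the drawer and I'll lower it to the handle.

```bash
python3 -m inch '[[-2,15,-5,0,0,0],[-2,25,-10,0,0,0],[-2,25,-15,0,0,0],[-2,25,-15,0,0,0],[-1,15,-10,0,0,0],[-1,10,-8,0,0,0],[0,0,0,0,0,0],[0,0,0,0,0,0]]'
python3 - <<'E'
from h import *
to(.495,-.064,.028,np.pi/2+.031)
s=snap("top");c=cloud(s)
m=(c[...,2]>.045)&(c[...,2]<.058)&(c[...,0]>.57)&(c[...,0]<.607)&(c[...,1]>-.063)&(c[...,1]<-.043)
print(c[m].mean(0),m.sum()); p=(c[...,0]>.57)&(c[...,0]<.62)&(c[...,1]>-.09)&(c[...,1]<-.08);print("plate",np.median(c[p][:,2]))
save(s,"t13.png",(250,190,350,290),6)
E
```

```text
clock: 16.65
tool_pos: [0.474, -0.0642, 0.029]
eef_rot: [0.49, 0.51, -0.509, -0.491]
contact_force: [-0.5, 0.7, -0.3]
opening: 0.006
pos [ 0.474  -0.0642  0.029 ] head 1.6079 tilt 0.0021 F [-0.5  0.7 -0.3] open 0.5 t 16.65 | shift [ -0.5   1.  -21. ] turn [0.0004 0.0061 0.0021]
[ 0.58823941 -0.05342202  0.05106372] 142
plate 0.04002299345442867
```

View pics/t13.png

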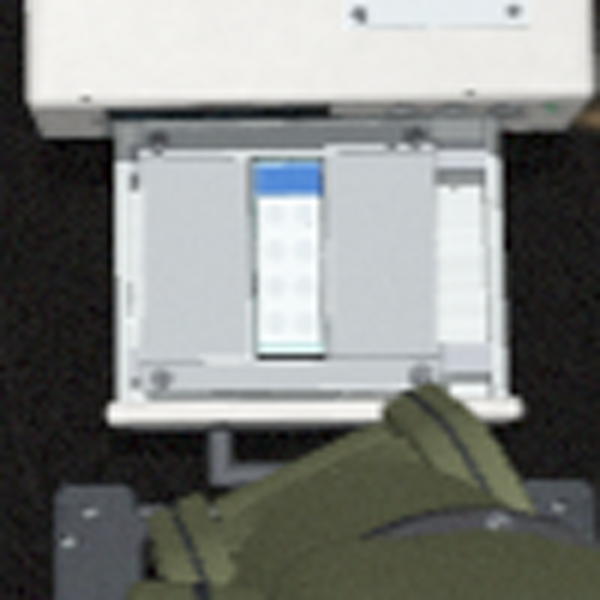

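The lid is 11.0 mm above the plate, so the slide is seated 3 mm down. Next I'll push the handle.

```bash
python3 -m inch '[[0,0,-6,0,0,0],[0,0,-6,0,0,0],[0,0,-4,0,0,0],[0,0,-3,0,0,0],[0,0,-3,0,0,0],[0,0,-3,0,0,0],[0,0,-4,0,0,0],[0,0,-4,0,0,0],[0,0,0,0,0,0]]'
python3 - <<'E'
from h import *
to(.617,-.060,.029,np.pi/2+.031)
E
python3 -m inch '[[0,0,-4,0,0,0],[0,0,-5,0,0,0],[0,0,-6,0,0,0],[0,0,-6,0,0,0],[0,0,-6,0,0,0],[0,0,-6,0,0,0],[0,0,-6,0,0,0],[0,0,-6,0,0,0],[0,0,-5,0,0,0],[0,0,0,0,0,0],[0,0,0,0,0,0]]'
python3 - <<'E'
from h import *
to(.617,-.060,.029,np.pi/2+.031)
s=snap("top");save(s,"t14.png",(250,170,350,270),6)
E
```

```text
clock: 17.45
tool_pos: [0.5053, -0.0633, 0.0292]
eef_rot: [-0.49, -0.509, 0.51, 0.492]
contact_force: [-3.8, 0.3, 1.8]
opening: 0.005
pos [ 0.5053 -0.0633  0.0292] head 1.6079 tilt 0.0030 F [-3.8  0.3  1.8] open 0.4 t 17.45 | shift [-9.000e-01 -1.000e-01 -1.117e+02] turn [-0.0027  0.0061  0.0015]
clock: 18.37
tool_pos: [0.5562, -0.0612, 0.0292]
eef_rot: [0.49, 0.51, -0.509, -0.491]
contact_force: [-2.6, 0.6, 0.3]
opening: 0.004
pos [ 0.5562 -0.0612  0.0292] head 1.6079 tilt 0.0019 F [-2.6  0.6  0.3] open 0.3 t 18.37 | shift [ -1.    0.1 -60.8] turn [-0.0003  0.0061  0.0019]
```

View pics/t14.png

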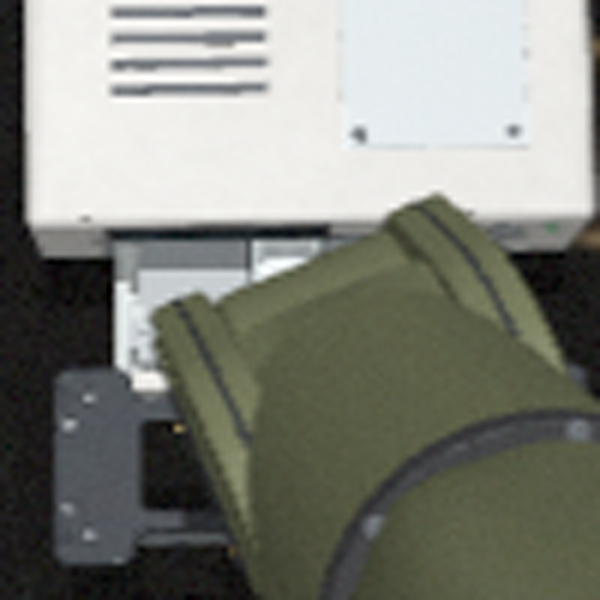

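The drawer is moving steadily at about 4 N and the slide is passing under the slot. I'll continue, checking force.

```bash
python3 -m inch '[[0,0,-4,0,0,0],[0,0,-5,0,0,0],[0,0,-5,0,0,0],[0,0,-5,0,0,0],[0,0,-5,0,0,0],[0,0,-4,0,0,0],[0,0,0,0,0,0]]'
python3 -m inch '[[0,0,-4,0,0,0],[0,0,-5,0,0,0],[0,0,-5,0,0,0],[0,0,-5,0,0,0],[0,0,-3,0,0,0],[0,0,0,0,0,0]]'
```

```text
clock: 19.0
tool_pos: [0.5845, -0.0601, 0.0292]
eef_rot: [0.49, 0.51, -0.509, -0.491]
contact_force: [-2.6, 0.5, 1.1]
opening: 0.003
clock: 19.5
tool_pos: [0.6068, -0.0592, 0.0292]
eef_rot: [0.49, 0.51, -0.509, -0.491]
contact_force: [-2.4, -0.4, -0.8]
opening: 0.004
```

```bash
python3 -m inch '[[0,0,-2,0,0,0],[0,0,-2,0,0,0],[0,0,-2,0,0,0],[0,0,-1,0,0,0],[0,0,0,0,0,0]]'
python3 -m inch '[[0,0,-1,0,0,0],[0,0,-1,0,0,0],[0,0,-1,0,0,0],[0,0,0,0,0,0]]'
```

```text
clock: 19.92
tool_pos: [0.6139, -0.059, 0.0293]
eef_rot: [0.49, 0.51, -0.508, -0.491]
contact_force: [-4.1, 0.8, -0.7]
opening: 0.008
clock: 20.25
tool_pos: [0.6153, -0.0589, 0.0292]
eef_rot: [-0.49, -0.509, 0.509, 0.492]
contact_force: [-6.6, 0.8, 0.7]
opening: 0.004
```

```bash
python3 -m inch '[[0,0,-1,0,0,0],[0,0,-1,0,0,0],[0,0,0,0,0,0],[0,0,0,0,0,0]]'
python3 -m inch '[[0,0,-1,0,0,0],[0,0,-1,0,0,0],[0,0,0,0,0,0],[0,0,0,0,0,0]]'
python3 - <<'E'
from h import *
to(.617,-.060,.029)
s=snap("side");save(s,"s15.png",(230,150,360,260),6)
E
```

```text
clock: 20.58
tool_pos: [0.6154, -0.0589, 0.0292]
eef_rot: [-0.489, -0.508, 0.51, 0.492]
contact_force: [-9.6, 0.4, 3.9]
opening: 0.004
clock: 20.92
tool_pos: [0.6154, -0.0589, 0.0291]
eef_rot: [-0.488, -0.507, 0.512, 0.493]
contact_force: [-14.2, 1.5, 8.7]
opening: 0.006
pos [ 0.6154 -0.0589  0.0291] head 1.6083 tilt 0.0100 F [-14.2   1.5   8.7] open 0.6 t 20.92 | shift [-1.2  0.1 -1.5] turn [-0.0099  0.      0.0011]
```

View pics/s15.png

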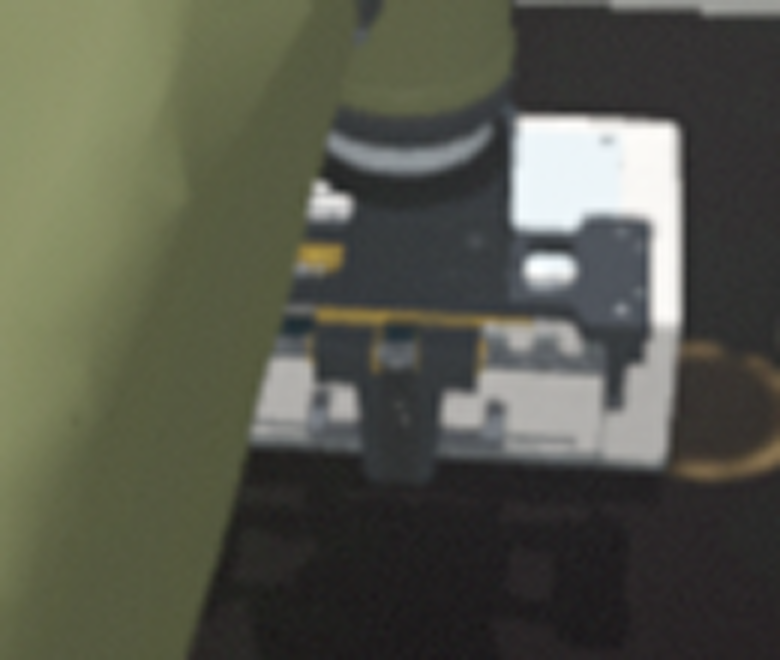

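The panel looks flush with the front at a firm stop of 14 N. I'll back away and check.

```bash
python3 -m inch '[[0,0,4,0,0,0],[0,0,4,0,0,0],[0,0,8,0,0,0],[0,0,15,0,0,0],[0,0,25,0,0,0],[0,0,30,0,0,0],[0,0,30,0,0,0],[0,-20,25,0,0,0],[0,-30,20,0,0,0],[0,-30,10,0,0,0],[0,-30,0,0,0,0],[0,-30,0,0,0,0]]'
python3 -m inch '[[-38,-10,10,0,0,0],[-38,-10,10,0,0,0],[-38,-10,5,0,0,0],[-38,-5,0,0,0,0],[-38,0,0,0,0,0],[-30,0,0,0,0,0],[0,0,0,0,0,0],[0,0,0,0,0,0],[0,0,0,0,0,0]]'
python3 - <<'E'
from h import *
to(.617,-.060,.029)
s=snap("side");save(s,"s16.png",(230,140,360,250),6)
t=snap("top");save(t,"t16.png",(240,130,360,270),5)
save(t,"tfull.png")
y=.031; ex=np.array([np.cos(y),np.sin(y)])
c=cloud(t)
m=(abs(c[...,2]-.084)<.006)&(c[...,0]>.6)&(c[...,0]<.85)&(abs(c[...,1]+.06)<.15)
print("reader",cv2.minAreaRect(c[m][:,:2].astype(np.float32)))
E
```

```text
clock: 21.97
tool_pos: [0.4514, -0.0656, 0.1715]
eef_rot: [0.492, 0.511, -0.507, -0.49]
contact_force: [1.2, -0.5, -0.3]
opening: 0.001
clock: 22.72
tool_pos: [0.4342, -0.2861, 0.2044]
eef_rot: [0.491, 0.51, -0.508, -0.49]
contact_force: [0.3, -0.1, -0.2]
opening: 0.009
pos [ 0.4342 -0.2861  0.2044] head 1.6082 tilt 0.0038 F [ 0.3 -0.1 -0.2] open 0.8 t 22.72 | shift [ 218.9  176.4 -190.5] turn [ 0.0036 -0.      0.0013]
reader ((0.7190959453582764, -0.05552405118942261), (0.14302580058574677, 0.21332603693008423), 2.3851816654205322)
```

View pics/s16.png

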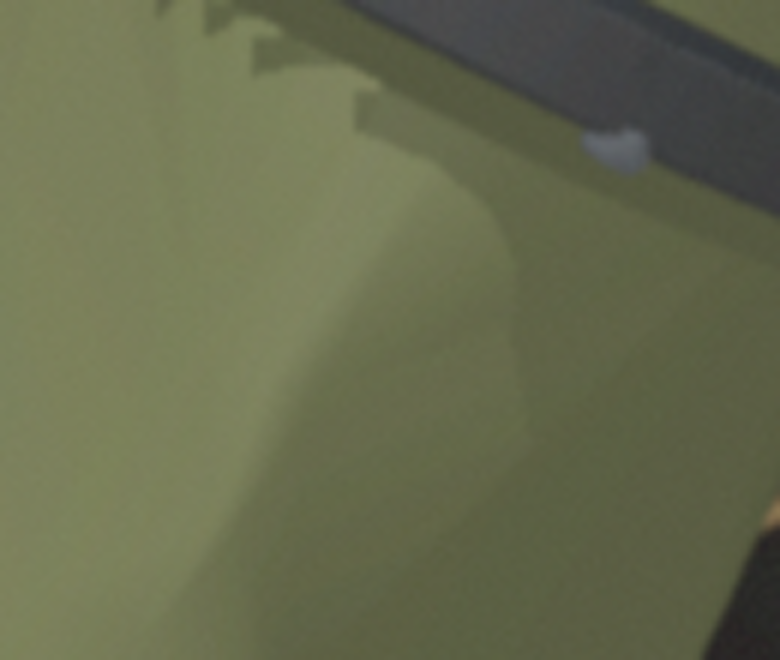

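View pics/t16.png

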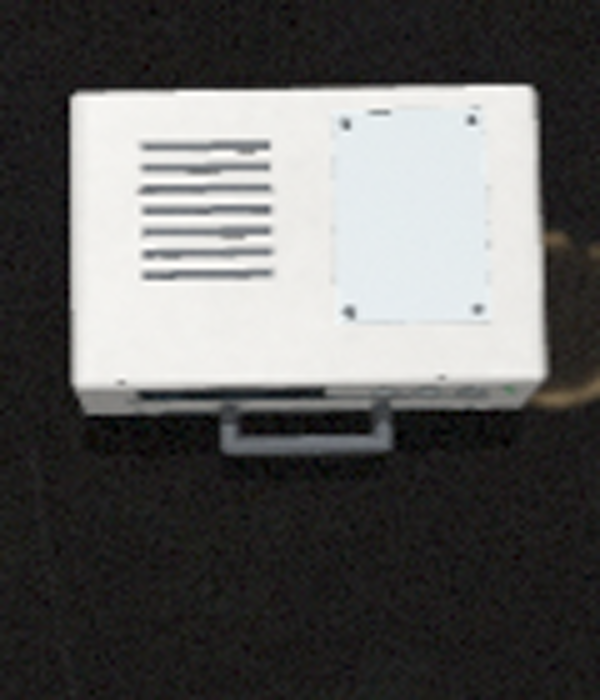

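View pics/tfull.png

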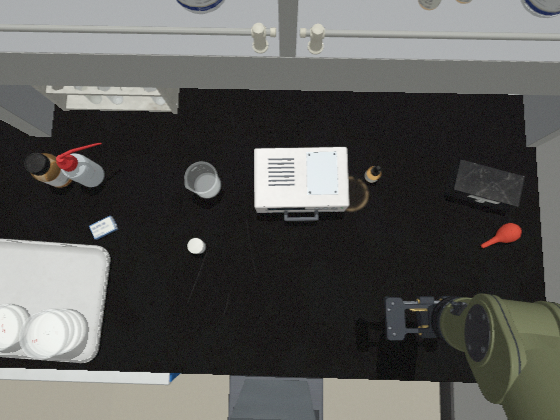

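Run:
```python
from h import *
t=snap("top");s0=dict(np.load("/tmp/top0.npz"))
for S in(s0,t):
    g=cv2.cvtColor(S["img"],cv2.COLOR_RGB2GRAY).astype(int)
    o=[]
    for u in range(292,313,2):
        col=g[:,u]; rows=range(275,212,-1)
        for v in rows:
            if col[v]>60 :
                # subpixel crossing 60
                o.append(plane(S,u,v+(col[v]-60)/(col[v]-col[v+1]),.034)[0]);break
    print(np.median(o),np.array(o).round(4))
c=cloud(t);P=c[(c[...,2]>.076)&(c[...,2]<.09)&(c[...,0]<.7)&(c[...,0]>.6)&(abs(c[...,1]+.06)<.02)];print("front top edge x",P[:,0].min())
print(r.get_state()["clock"])
```

```text
0.509261373875737 [0.5084 0.5085 0.5086 0.5088 0.509  0.5093 0.5093 0.5095 0.5095 0.5098
 0.5099]
0.6261458043474767 [0.6253 0.6255 0.6257 0.6258 0.6259 0.6261 0.6266 0.6271 0.6272 0.6274
 0.6276]
front top edge x 0.647150320342259
22.8667
```

```bash
python3 -c "
from plant import r
print(r.finish_job())"
```

```text
the job is handed in; nothing more can be done
None
```

I loaded the slide into the reader, pushed the drawer home and handed the job in at about 23 s. No verdict was reported.

**What I did:**
- I gripped the slide by its wells at 8 N, carried it level and laid it on the holder about 30 mm beside the recess. Wrist force peaked at about 6 N.
- I loosened the grip and pushed the slide sideways with one finger until it dropped in.
- I then pushed the handle until the drawer stopped firmly at about 14 N, and backed the arm well clear.

**Last checks:**
- **Slide:** before closing, the lid stood 11.0 mm above the plate, against 14 mm when it lay on top. That puts the slide about 3 mm down, with gaps visible at both ends. Once the drawer was home the slide was out of sight, so I could not check it again.
- **Drawer:** the handle travelled about 117 mm, within the expected 114 to 124 mm. The handle's front edge measured 21 to 23 mm before the reader's front, against 24.5 mm nominal. That is within camera accuracy and consistent with home.
- **Bystanders:** the pot, dropper and beaker stand at the same places in the final top view as at the start.
- **Failed or unclear:** the arm blocked the last side view, so only the top camera confirmed the closed drawer. During the final push an upward wrist force of about 9 N and a slight tool tilt (0.01 rad) built up against the stop. I did not find the cause.

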